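# Roll the orange demonstration wheel into its bench dock

### The arm

A 6-joint arm with a two-finger parallel gripper is mounted at the origin on the work surface. World frame = base frame: x ahead of the robot, y to its left, z up, the work surface at z = 0. Lengths are in m, angles in rad, forces in N, time in s.
With the tool pointing down it reaches from about 0.35 to 0.975 m from the base axis. Payload 7.1 kg.
Tool frame: the origin (TCP) lies midway between the tips of the shut fingers; the grasp point (between the pads) lies 19 mm behind it; z points along the fingers, x is the direction in which the jaws open and shut, and the axes are right-handed (so a half turn about z gives the same grasp; the last joint's range is limited). The gripper opens to 88 mm and grips with 3 to 60 N. Pads are 20 mm wide; open, the fingers measure 115 mm over their backs; the gripper's body (75 mm by 178 mm) begins 61 mm behind the grasp point.
Start: joints at [1.129, 0.423, 1.63, -0, 1.089, -0.019], TCP at [0.256, 0.57, 0.223] pointing down, gripper open.
Joint ranges: [-3, 3], [-0.9, 2.11], [0.09, 2.58], [-1.31, 4.45], [0.11, 2.69], [-2.54, 2.54]. Speed limits (rad/s): [2.39, 2.39, 3.01, 3.14, 3.14, 3.14].

### API

Orientations are given as a unit quaternion [w, x, y, z].
In Python, from station import move_pose, movel, movej, command_gripper, wait, inverse_kinematics, read_camera, camera_info, MotionError, job_done, get_time, get_joint_pos, get_qvel, get_effort, get_tcp_pos, get_ee_rot, get_ft_force, get_ft_torque, get_grip_width gives the robot as it stands. Calls block until the motion is done:
- move_pose(position, orientation): joint-space move of the TCP to a pose.
- movel(position, frame=None, v=0.15, until_force=None): straight line of the TCP; frame=None keeps the orientation; v is the mean speed in m/s. With until_force (N) it stops when the force on the tool has changed by that much, and returns True; else False.
- movej(angles): joint-space move.
- command_gripper(opening): opening from 0.0 (shut) to 1.0 (fully open); the grip force is fixed at half the most; returns when the fingers have stopped.
- wait(seconds).
- inverse_kinematics(position, orientation): joint angles nearest the present ones, or None.
- read_camera(name): name is "scene" or "side" or "wrist"; returns the picture (384x512x3 uint8, red, green, blue); there is no depth.
- camera_info(name): a dict with "intrinsics" (3x3 intrinsics, pixels), "T" (4x4, takes a point from camera to world coordinates); the wrist camera has in their place "tool_from_camera" (4x4, takes a point from camera to tool coordinates, whose origin is the TCP and whose axes are the tool frame's). Camera axes: x right, y up, looking along -z (the intrinsics and any distortion apply to the point x, -y, -z); pixel columns grow to the right and rows downward; lengths in m; the calibration is good to about 2 mm. The wrist camera is an equidistant fisheye: a pixel r from the principal point sees the ray r / f radians off the axis. A picture is of the moment at which its call begins: read the wrist's pose just before it. camera_info takes no time and is no camera call.
A pose or a line that the arm cannot do raises MotionError and nothing moves.
- job_done(): hands the job in, once; it reports no verdict.
Readings, each from a call of its own:
- get_time(): time.
- get_joint_pos(): joint angles.
- get_qvel(): joint speeds.
- get_effort(): joint torques, N m.
- get_tcp_pos(): TCP position.
- get_ee_rot(): TCP orientation.
- get_ft_force(): force on the tool from outside, world axes, zero at the start.
- get_ft_torque(): the same for the moment, N m.
- get_grip_width(): opening from 0.0 (shut) to 1.0 (fully open).
Only numpy, scipy, OpenCV 4.12 (cv2) and the standard library are available. Lean on these libraries where they do the work, as an engineer would, in place of code of your own. Each camera call takes 0.05 s, during which the arm holds its last target.

### The job

Clear up after the rolling demonstration: roll the orange wheel on its rim across the bench, up the little ramp over the low black lip and into the yellow bay of the parking dock straight ahead of it, so that it is left standing upright between the lip and the metal stop. Roll it all the way - do not lift or carry it and do not let it tip over - and leave the green wheel and the white bottle where they stand.

Things in the scene. Friction and masses are not known exactly. Their poses are not given: they have to be found in the camera images.
- orange_wheel: Orange-tyred wheel, diameter 80 mm, 36 mm wide (flat tread), 0.2-0.42 kg, standing free on its rim. Origin: its centre, 40 mm up. x = axle; y and z turn as it rolls; at the start y points to the dock bay (260-360 mm ahead, in line within 8 mm and 2 degrees), z up (white line on the tread). Pushed behind at axle height below 0.1 m/s it coasts under 20 mm; the lip takes a small extra push.
- green_wheel: Bystander: same wheel with a green tyre, standing in the lane beside it, about 120 mm away to one side or the other. Origin at its centre. To be left alone.
- dock: Parking dock fixed on the bench, 240 mm long (its x axis); yellow bays centred at x = -60 and +60 mm; wheels roll in along its +y. Origin on the bench, midway between the bays. A gentle grey ramp (y = -65 to -19 mm) rises to a black lip 3 mm high at y = -19 mm; a metal stop, 30 mm high, has its face at y = +42 mm. A docked wheel stands on the bench between them, centre at y = -4 to +2 mm.
- reagent_bottle: Bystander: white bottle with a blue cap, 52 mm in diameter, 130 mm high, standing behind the dock's stop. Origin at the centre of its underside. To be left alone.
There are look-alikes about, which are no part of the job. What is meant by the orange_wheel is not pink or red, and is the larger of those in its own colour.

How it is judged:
On the way, in this order (a step that is already met when the one before it is completed fails the run):
1. the orange wheel has rolled half a turn, on its rim (angle between orange_wheel's own z axis and vertical above 2.4 rad and angle between orange_wheel's own x axis and vertical between 1.396 and 1.746 rad and height (world z) of orange_wheel below 0.05 m), for 0.02 s.
2. it has rolled most of a whole turn, on its rim (angle between orange_wheel's own z axis and vertical below 1.2 rad and angle between orange_wheel's own x axis and vertical between 1.396 and 1.746 rad and height (world z) of orange_wheel below 0.05 m), for 0.02 s.
At the end, for the whole second after the job is handed in: The orange wheel stands on its rim (axle level within 10 degrees), at rest, between lip and stop of the dock (centre within 12 mm of the bay's middle along the rolling direction, within 30 mm sideways); the green wheel and the bottle are within 15 mm of where they were (y of orange_wheel in the frame of dock between -0.012 and 0.012 m and (x of orange_wheel in the frame of dock between -0.09 and -0.03 m or x of orange_wheel in the frame of dock between 0.03 and 0.09 m) and angle between orange_wheel's own x axis and vertical between 1.396 and 1.746 rad and height (world z) of orange_wheel below 0.05 m and linear speed of orange_wheel below 0.02 m/s and distance of each of green_wheel, reagent_bottle from where it was at the start of the episode below 0.015 m); the robot touches nothing.
It fails at once if the orange wheel is lifted off the bench (centre more than 20 mm above its rolling height) (height (world z) of orange_wheel above 0.06 m).
It fails at once if the orange wheel tips over (axle more than 20 degrees from level) (angle between orange_wheel's own x axis and vertical below 1.222 rad or angle between orange_wheel's own x axis and vertical above 1.92 rad).
It fails at once if the green wheel is pushed away (distance of green_wheel from where it was at the start of the episode above 0.015 m).
It fails at once if the bottle is pushed away (distance of reagent_bottle from where it was at the start of the episode above 0.015 m).
It also fails if it takes over 38 s, if anything falls off the work surface, if the arm or the gripper's body presses on something with over 40 N, if the wrist force passes 120 N, or if a joint passes its speed limit or range.

## Working session

There is one attempt and no reset: what is moved stays moved. The work goes in short steps, each a Python script; the robot and the scene stay as the last script left them, time stands still between calls to the robot, and variables do not carry over. Pictures are saved under pics/ and viewed, and the job is handed in when it is done.

```bash
mkdir -p pics; ls; python3 - <<'E'
from station import *
import cv2,numpy as np
for n in ["scene","side","wrist"]:
    im=read_camera(n); cv2.imwrite(f"pics/{n}0.png",im[:,:,::-1])
    c=camera_info(n); print(n,{k:np.round(v,4).tolist() if not isinstance(v,str) else v for k,v in c.items()})
print(get_time(),get_tcp_pos(),get_ee_rot())
E
```

```text
pics
scene {'intrinsics': [[349.311, 0.0, 254.8153], [0.0, 349.311, 190.2789], [0.0, 0.0, 1.0]], 'T': [[0.2749, -0.8117, 0.5154, 1.0768], [0.9614, 0.2262, -0.1565, -0.0683], [0.0105, 0.5385, 0.8425, 0.9047], [0.0, 0.0, 0.0, 1.0]]}
side {'intrinsics': [[369.4442, 0.0, 253.2798], [0.0, 369.4442, 191.5858], [0.0, 0.0, 1.0]], 'T': [[0.6512, 0.5775, -0.4924, 0.188], [-0.7589, 0.4893, -0.4298, -0.2633], [-0.0072, 0.6535, 0.7569, 0.6731], [0.0, 0.0, 0.0, 1.0]]}
wrist {'intrinsics': [[297.3186, 0.0, 257.9654], [0.0, 297.3186, 192.4431], [0.0, 0.0, 1.0]], 'tool_from_camera': [[1.0, 0.0003, -0.0001, -0.0004], [0.0003, -0.9644, -0.2645, -0.0715], [-0.0002, 0.2645, -0.9644, -0.1622], [0.0, 0.0, 0.0, 1.0]]}
0.15 [0.25625232 0.5695788  0.22209046] [ 3.24339499e-04  8.39729290e-01  5.43004938e-01 -5.01000422e-04]
```

View pics/scene0.png

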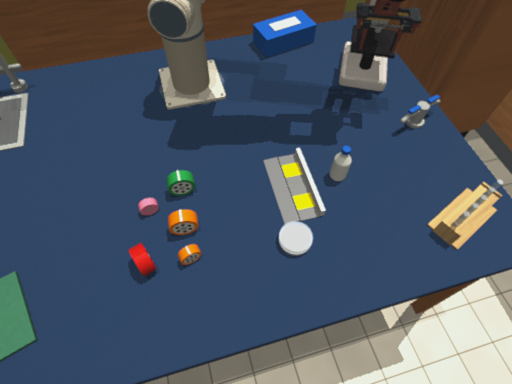

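View pics/side0.png

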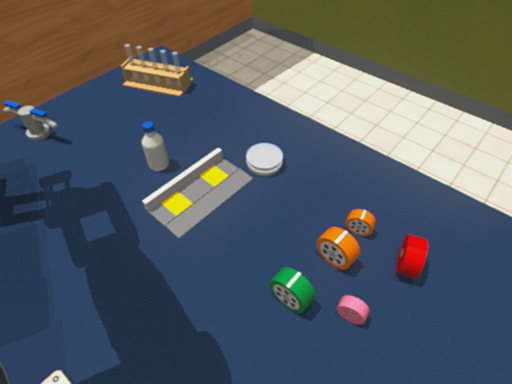

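View pics/wrist0.png

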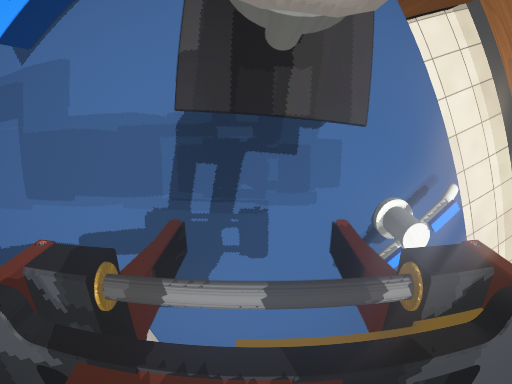

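The scene picture shows the large orange wheel at (183,222), the small orange one at (190,254), green at (181,183), and the yellow bays at (292,170) and (303,202). The side picture shows the orange wheel at (338,248).

```bash
cat > h.py <<'E'
import cv2,numpy as np
from station import *
def ray(n,uv):
    c=camera_info(n);K=np.array(c['intrinsics']);T=np.array(c['T'])
    d=np.array([(uv[0]-K[0,2])/K[0,0],-(uv[1]-K[1,2])/K[1,1],-1.0])
    d=T[:3,:3]@d; return T[:3,3],d/np.linalg.norm(d)
def onz(n,uv,z):
    o,d=ray(n,uv); return o+d*(z-o[2])/d[2]
def tri(a,b):
    A=np.zeros((3,3));B=np.zeros(3);L=[]
    for n,uv in (("scene",a),("side",b)):
        o,d=ray(n,uv);P=np.eye(3)-np.outer(d,d);A+=P;B+=P@o;L.append((o,d))
    p=np.linalg.solve(A,B); return p,[np.linalg.norm((np.eye(3)-np.outer(d,d))@(p-o)) for o,d in L]
def comps(im,lo,hi,mina=30):
    hsv=cv2.cvtColor(im,cv2.COLOR_RGB2HSV);m=cv2.inRange(hsv,lo,hi)
    cs,_=cv2.findContours(m,cv2.RETR_EXTERNAL,cv2.CHAIN_APPROX_NONE)
    out=[]
    for c in cs:
        if cv2.contourArea(c)<mina: continue
        h=cv2.convexHull(c);M=cv2.moments(h)
        out.append((M['m00'],(M['m10']/M['m00'],M['m01']/M['m00']),cv2.boundingRect(c)))
    return sorted(out,key=lambda t:-t[0])
COL=dict(orange=((6,150,100),(18,255,255)),yellow=((26,150,120),(33,255,255)),green=((50,120,50),(75,255,255)))
E
python3 - <<'E'
from h import *
ims={n:cv2.imread(f"pics/{n}0.png")[:,:,::-1].copy() for n in("scene","side")}
for n,im in ims.items():
    for k,(lo,hi) in COL.items():
        for a,c,b in comps(im,lo,hi)[:4]: print(n,k,a,np.round(c,1),b,'z0',onz(n,c,0).round(4),'z40',onz(n,c,.04).round(4))
    y,x,w,h={"scene":(200,165,40,70),"side":(220,310,60,60)}[n][0],0,0,0
cv2.imwrite("pics/crop0.png",np.hstack([cv2.resize(ims["scene"][200:250,155:215],None,fx=6.4,fy=6.4,interpolation=0)[:320,:384],cv2.resize(ims["side"][222:274,308:370],None,fx=6.15,fy=6.15,interpolation=0)[:320,:381]])[:,:,::-1])
E
```

```text
scene orange 263.5 [189.5 220. ] (182, 210, 16, 23) z0 [ 0.571  -0.1115  0.    ] z40 [ 0.5934 -0.1096  0.04  ]
scene orange 237.0 [174.6 223.2] (168, 211, 15, 24) z0 [ 0.5698 -0.1547  0.    ] z40 [ 0.5922 -0.1509  0.04  ]
scene orange 120.0 [183.3 256. ] (178, 248, 12, 17) z0 [ 0.6762 -0.1475  0.    ] z40 [ 0.6939 -0.144   0.04  ]
scene orange 82.0 [194. 249.] (188, 244, 13, 11) z0 [ 0.6636 -0.1156  0.    ] z40 [ 0.6819 -0.1135  0.04  ]
scene yellow 235.0 [302.9 201. ] (293, 193, 21, 17) z0 [0.5994 0.229  0.    ] z40 [0.6205 0.2158 0.04  ]
scene yellow 196.0 [290.7 169.7] (281, 163, 20, 15) z0 [0.4791 0.232  0.    ] z40 [0.5055 0.2187 0.04  ]
scene green 228.0 [187.  180.7] (180, 170, 15, 24) z0 [ 0.4325 -0.0945  0.    ] z40 [ 0.461  -0.0933  0.04  ]
scene green 187.0 [172.5 183.2] (167, 171, 11, 25) z0 [ 0.4297 -0.1393  0.    ] z40 [ 0.4583 -0.1362  0.04  ]
side orange 18094.0 [95.5 42.2] (0, 0, 252, 123) z0 [0.8035 1.045  0.    ] z40 [0.7669 0.9673 0.04  ]
side orange 1223.0 [338.1 247.5] (317, 227, 43, 42) z0 [ 0.6231 -0.1208 -0.    ] z40 [ 0.5973 -0.1293  0.04  ]
side orange 576.0 [360.3 222. ] (346, 209, 29, 27) z0 [ 0.7126 -0.1228  0.    ] z40 [ 0.6814 -0.1311  0.04  ]
side yellow 344.5 [177.  203.7] (163, 193, 29, 23) z0 [0.4819 0.231  0.    ] z40 [0.4644 0.2016 0.04  ]
side yellow 285.0 [214.2 175.9] (201, 166, 27, 20) z0 [0.6022 0.2273 0.    ] z40 [0.5776 0.1981 0.04  ]
side green 668.0 [300.3 294.7] (288, 275, 27, 38) z0 [ 0.4844 -0.1225  0.    ] z40 [ 0.4668 -0.1309  0.04  ]
side green 363.5 [282.1 279.1] (270, 267, 27, 27) z0 [ 0.4878 -0.0753  0.    ] z40 [ 0.47   -0.0865  0.04  ]
```

View pics/crop0.png

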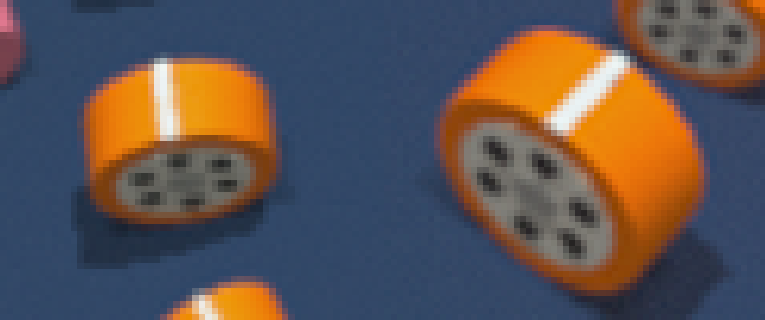

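```bash
python3 - <<'E'
from h import *
for a,b in [((180.5,210),(346.5,231.8)),((181.5,221.3),(337.2,242.3))]:
    print('line',onz("scene",a,.08).round(4),onz("side",b,.08).round(4),tri(a,b))
for n in("scene","side"):
    im=cv2.imread(f"pics/{n}0.png")[:,:,::-1].copy()
    for k,lo,hi in(("pink",(160,60,120),(178,200,255)),("red",(0,200,80),(4,255,255)),("red2",(176,205,80),(180,255,255))):
        for a,c,b in comps(im,lo,hi)[:2]: print(n,k,a,np.round(c),b,onz(n,c,.02).round(3))
ang=np.arctan2(-.0035,.1205)
# tool y = +push direction (camera behind)
for s in(1,-1):
    u=np.array([np.cos(ang),np.sin(ang)])*-s
    # 180deg about axis bisecting x and u
    t=np.arctan2(u[1],u[0])/2; q=[0,np.cos(t),np.sin(t),0]
    for p in ([.59,-.2,.2],[.59,-.2,.025],[.6,.2,.025]): print(s,np.round(q,4),inverse_kinematics(p,q))
E
```

```text
line [ 0.5792 -0.1256  0.08  ] [ 0.6124 -0.1311  0.08  ] (array([ 0.59476878, -0.1300612 ,  0.10317341]), [np.float64(0.006255822723824779), np.float64(0.006255822723824802)])
line [ 0.6139 -0.1287  0.08  ] [ 0.5803 -0.1303  0.08  ] (array([ 0.59827794, -0.12755345,  0.05373565]), [np.float64(0.0031841864023533055), np.float64(0.0031841864023532066)])
scene pink 176.5 [147. 204.] (138, 197, 20, 15) [ 0.495 -0.22   0.02 ]
scene red 395.0 [142. 259.] (130, 244, 25, 31) [ 0.663 -0.253  0.02 ]
side pink 638.0 [353. 309.] (338, 295, 31, 29) [ 0.516 -0.216  0.02 ]
side red 759.0 [413. 256.] (400, 236, 27, 41) [ 0.692 -0.251  0.02 ]
side red2 63.0 [400. 267.] (397, 258, 8, 16) [ 0.652 -0.242  0.02 ]
1 [0.     0.0145 0.9999 0.    ] None
1 [0.     0.0145 0.9999 0.    ] None
1 [0.     0.0145 0.9999 0.    ] None
-1 [ 0.      0.9999 -0.0145  0.    ] [-3.45929652e-01  4.45662208e-01  1.65211772e+00 -4.44089210e-16
  1.04381272e+00 -3.16892173e-01]
-1 [ 0.      0.9999 -0.0145  0.    ] [-3.45929652e-01  6.87278252e-01  1.72431863e+00 -4.44089210e-16
  7.29995768e-01 -3.16892173e-01]
-1 [ 0.      0.9999 -0.0145  0.    ] [ 3.02933892e-01  6.96908451e-01  1.70178896e+00 -4.44089210e-16
  7.42895240e-01  3.31971371e-01]
```

```bash
cat >> h.py <<'E'
W0=np.array([.5965,-.129]);D=np.array([.029,1.]);D/=np.linalg.norm(D)
Q=[0,.9999,-.0145,0]
def tcp(s,z): # TCP at distance s along lane from the wheel's start centre
    p=W0+D*s; return [p[0],p[1],z]
def snap(tag):
    for n in("scene","side"): cv2.imwrite(f"pics/{n}{tag}.png",read_camera(n)[:,:,::-1])
    print('t',get_time(),'tcp',get_tcp_pos().round(4),'F',get_ft_force().round(2))
E
python3 - <<'E'
from h import *
command_gripper(0.18)
move_pose(tcp(-.075,.2),Q)
movel(tcp(-.075,.026),v=.12)
print(get_grip_width(),get_time())
snap("1")
E
```

```text
0.18087390460931957 5.9
t 6.0 tcp [ 0.5948 -0.2041  0.0268] F [0.22 0.26 0.33]
```

View pics/scene1.png

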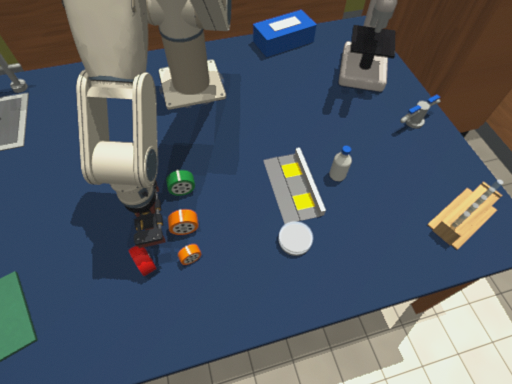

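View pics/side1.png

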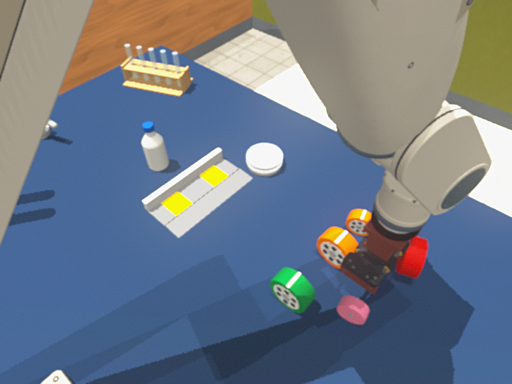

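The gripper is behind the wheel (scene (147,225)) and touches nothing. Next I push the first half and look.

```bash
python3 - <<'E'
from h import *
print(movel(tcp(.13,.026),v=.05,until_force=15))
snap("2")
for n in("scene","side"):
    im=cv2.imread(f"pics/{n}2.png")[:,:,::-1].copy()
    for k in("orange","green"):
        for a,c,b in comps(im,*COL[k])[:4]: print(n,k,a,np.round(c,1),onz(n,c,.04).round(4))
E
```

```text
False
t 10.35 tcp [0.6003 0.0009 0.026 ] F [0.01 0.14 0.4 ]
scene orange 321.0 [250.8 206.7] [0.5982 0.0662 0.04  ]
scene orange 126.0 [183.3 255.7] [ 0.6932 -0.1439  0.04  ]
scene orange 96.0 [194.4 249.8] [ 0.6845 -0.113   0.04  ]
scene green 238.5 [186.8 180.9] [ 0.4614 -0.0939  0.04  ]
scene green 199.5 [172.4 183.4] [ 0.4591 -0.1365  0.04  ]
side orange 15713.5 [78.3 46.4] [0.712  0.9882 0.04  ]
side orange 574.5 [360.3 222.1] [ 0.6811 -0.1314  0.04  ]
side orange 55.0 [263. 186.] [0.6271 0.0902 0.04  ]
side green 703.5 [299.8 294.9] [ 0.4659 -0.1305  0.04  ]
side green 383.0 [281.6 280.2] [ 0.4677 -0.0873  0.04  ]
```

View pics/scene2.png

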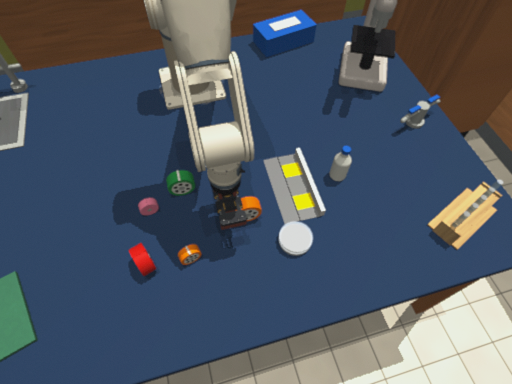

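View pics/side2.png

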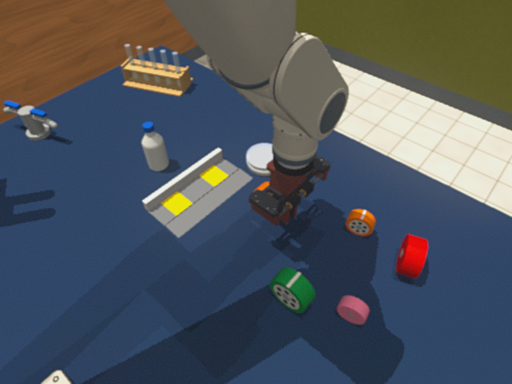

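The wheel is upright and in line, at scene (250,207), and the green wheel has not moved. Next I locate the stop and bay edges.

```bash
python3 - <<'E'
from h import *
im=cv2.imread("pics/scene2.png"); a=cv2.resize(im[140:230,255:345],None,fx=6.5,fy=6.5,interpolation=cv2.INTER_CUBIC)
cv2.imwrite("pics/crop2.png",a)
im=im[:,:,::-1].copy()
for n in("scene","side"):
    im=cv2.imread(f"pics/{n}0.png")[:,:,::-1].copy()
    m=cv2.inRange(cv2.cvtColor(im,cv2.COLOR_RGB2HSV),*COL['yellow'])
    v,u=np.nonzero(m); P=np.array([onz(n,(a,b),0)for a,b in zip(u,v)])
    for s in(P[:,0]<.54,P[:,0]>.54):
        r=(P[s][:,:2]-W0)@D; print(n,'along from wheel start',r.min().round(4),r.max().round(4),np.percentile(r,[3,50,97]).round(4), len(r))
E
```

```text
scene along from wheel start 0.3313 0.3846 [0.333  0.3577 0.3826] 206
scene along from wheel start 0.3313 0.3842 [0.333  0.3579 0.3828] 245
side along from wheel start 0.331 0.3832 [0.3326 0.3563 0.3809] 359
side along from wheel start 0.3306 0.3823 [0.3326 0.3564 0.3806] 294
```

View pics/crop2.png

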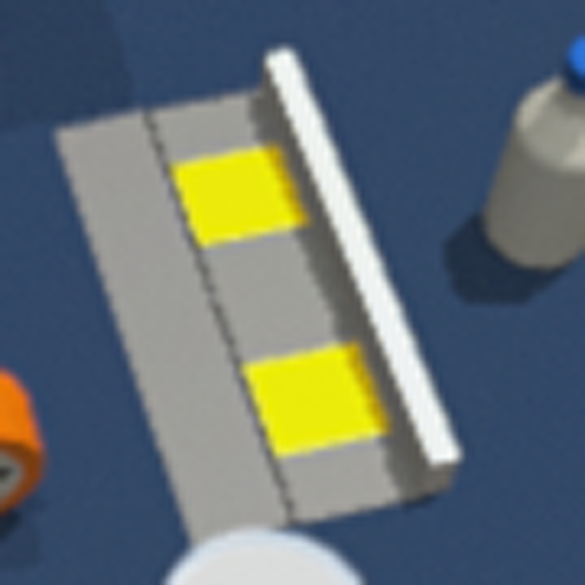

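```bash
python3 - <<'E'
from h import *
print(movel(tcp(.298,.026),v=.045,until_force=12))
snap("3")
movel(tcp(.24,.026),v=.15)
movel(tcp(.22,.25),v=.2)
snap("4")
for n in("scene","side"):
    im=cv2.imread(f"pics/{n}4.png")[:,:,::-1].copy()
    for k in("orange","green"):
        for a,c,b in comps(im,*COL[k])[:4]: print(n,k,a,np.round(c,1),onz(n,c,.04).round(4))
E
```

```text
False
t 14.3333 tcp [0.6051 0.1688 0.026 ] F [ 0.4  -0.27 -0.88]
t 16.2417 tcp [0.6021 0.091  0.2486] F [-1.08 -1.17  0.41]
scene orange 504.5 [302.6 197.1] [0.6077 0.2197 0.04  ]
scene orange 124.0 [183.3 255.8] [ 0.6934 -0.144   0.04  ]
scene orange 94.0 [194.4 250.2] [ 0.6857 -0.1131  0.04  ]
scene green 224.0 [187.  180.8] [ 0.4613 -0.0934  0.04  ]
scene green 202.0 [172.8 183.9] [ 0.4609 -0.1357  0.04  ]
side orange 17661.5 [91.8 43.1] [0.7552 0.9719 0.04  ]
side orange 706.0 [218.5 163. ] [0.6149 0.2204 0.04  ]
side orange 567.0 [360.4 222.3] [ 0.6809 -0.1318  0.04  ]
side green 684.0 [300.1 294.7] [ 0.4666 -0.1308  0.04  ]
side green 356.5 [281.9 279.3] [ 0.4695 -0.0866  0.04  ]
```

View pics/scene4.png

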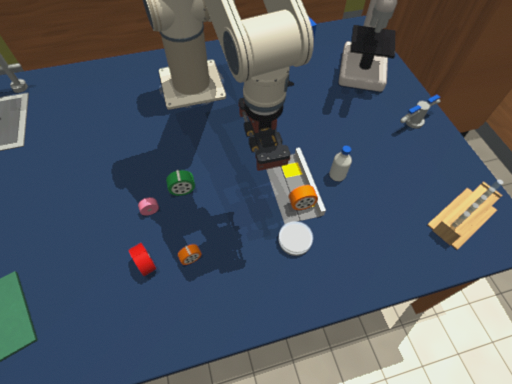

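View pics/side4.png

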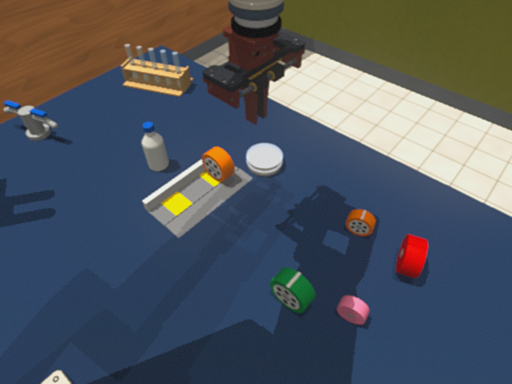

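The orange wheel stands in the far bay (scene (303,197), side (218,163)). Its triangulated centre is about the expected docked position. I take one zoomed check that it is over the lip and at rest.

```bash
python3 - <<'E'
from h import *
wait(.5)
snap("5")
A=[]
for n,(v,u) in(("scene",(150,265)),("side",(120,170))):
    b=cv2.imread(f"pics/{n}5.png"); a=cv2.imread(f"pics/{n}4.png")
    A.append(cv2.resize(b[v:v+75,u:u+75],None,fx=5.2,fy=5.2,interpolation=cv2.INTER_CUBIC))
    c=[o for o in comps(b[:,:,::-1].copy(),*COL["orange"]) if 400<o[0]<2000 and o[1][0]<310]; print(n,c)
cv2.imwrite("pics/crop5.png",np.hstack(A))
s,d=[[o[1] for o in comps(cv2.imread(f"pics/{n}5.png")[:,:,::-1].copy(),*COL["orange"]) if 400<o[0]<2000 and o[1][0]<310][0] for n in("scene","side")]
p,r=tri(s,d); print(p,r,'s',(p[:2]-W0)@D)
E
```

```text
t 16.8417 tcp [0.6029 0.0909 0.25  ] F [ 0.12 -0.39  0.37]
scene [(503.5, (302.6335650446872, 197.0503144654088), (289, 185, 28, 25))]
side [(706.0, (218.4889046270066, 162.9969310670444), (202, 147, 32, 35))]
[0.61110304 0.21712328 0.04555754] [np.float64(0.0008423468094288073), np.float64(0.0008423468094287871)] s 0.3464011371413071
```

View pics/crop5.png

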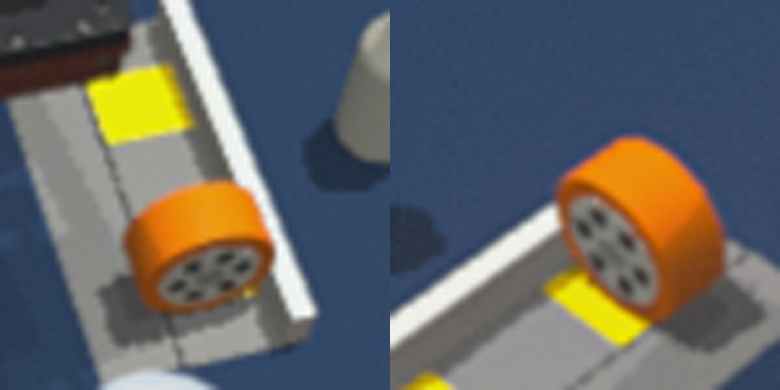

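```bash
python3 - <<'E'
from h import *
a=cv2.imread("pics/scene0.png").astype(int);b=cv2.imread("pics/scene5.png").astype(int)
print('bottle diff',abs(a-b)[140:185,328:358].mean(),'green diff',abs(a-b)[168:200,165:198].mean())
job_done(); print(get_time())
E
```

```text
bottle diff 1.7553086419753086 green diff 12.27209595959596
the job is handed in; nothing more can be done
the job is handed in; nothing more can be done
```

I rolled the orange wheel on its rim, in two pushes from behind at axle height with the partly shut fingers, up the ramp and over the lip into the far yellow bay. I then backed the arm clear, raised it and handed the job in. The last clock reading was about 17 s, shortly before hand-in.

**Orange wheel:** my last pictures show it upright with its centre about 0 to -4 mm along the dock, just past the lip. It is about 10 mm sideways of the bay's middle. Its image position was the same in two pictures 0.6 s apart, so it was at rest. The push never reached the 12 N force threshold, and the arm was clear of everything.

**Bystanders:** the bottle's patch of the image was unchanged. The green wheel's patch did change (mean difference about 12), probably from the arm's changed shadow. Its colour-mask centroids agreed with the start to about 2.5 mm.

**Disagreement:** the two ways of locating the wheel's final centre differed by about 3 mm (0.217 against 0.220 m in y). Both fall inside the tolerance. I judged that it is over the lip from this position and the zoomed view, not from a direct measurement.

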